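# Fish the shoehorn out through the keepsake box's mouth

### The job

The shoehorn lies under the slats of the keepsake box, longer than the box's mouth, and the red badge standing at the end of the mouth is in the way. First move the red badge to the red-marked empty slot of the rack, standing upright and fully down, and let go of it; then grip the shoehorn, tilt it out diagonally through the mouth and finish while holding it still in the gripper, both its ends at least 5 cm above the top of the box and touching nothing else. Leave the other badges, the saucer and the soap dish where they are.

Things in the scene. Friction and masses are not known exactly. Their poses are not given: they have to be found in the camera images.
- box: Fixed pale wooden box, 262 (x) x 132 (y) x 52 mm high; origin: centre of its underside, z up. Floor 4 mm thick. Inside: x -125 to +89, y +-60 mm. A slatted lid, 7 mm thick, its underside 45 mm up, covers x -131 to -6 mm. Open above (the mouth) from x = -6 to +89, y +-60 mm. A solid end block, top 52 mm up, fills x = +89 to +131 mm and has a badge slot in it.
- mouth (a point): Centre of the box's mouth, level with the box's top; axes as the box's. The mouth measures 95 (x) x 120 (y) mm.
- end_slot (a point): Centre of the floor of the badge slot in the box's end block; axes as the box's. The slot is 12.4 (x) x 38.6 (y) mm and 18 mm deep.
- shoehorn: Loose aluminium shoehorn, 180 mm long, about 85 g, flat on the box floor roughly along the box's x, handle in the mouth (its end 8 to 25 mm from the end block), blade under the slats. Origin: mid-length, underside; x towards the handle, z up. Handle: x +28 to +90, 18 wide (y), 14 mm high. Blade: x -90 to +28, 40 mm wide, lips rising to 9 mm.
- handle_end (a point): Handle end of the shoehorn (x = +90 mm, 7 mm above its underside); same axes as the shoehorn.
- blade_end (a point): Blade end of the shoehorn (x = -90 mm, 1.5 mm above its underside); same axes as the shoehorn.
- handle_mid (a point): Middle of the shoehorn's handle (x = +62 mm, 7 mm above its underside); a good place to grip, fingers closing along y.
- red_badge: Loose red badge tile with a white enamel disc, 36 wide (its x) x 10 thick (its y) x 62 mm tall, about 30 g; origin: centre of its underside, z up. It starts upright in the slot of the box's end block, 44 mm standing out, broad faces towards the box's +-x. It looks the same turned half round.
- rack: Fixed low pale wooden rack, 166 long (its x) x 44 wide (its y) x 40 mm high; origin: centre of its underside. Three slots in a row along x, centred at x = -50.5, 0 and +50.5 mm, each 38.6 (x) x 12.4 (y) mm and 18 mm deep (floor 22 mm up). Badges stand in it with their broad faces towards the rack's +-y.
- red_mark: Red paint on both sides of the empty slot of the rack; origin: centre of that slot's floor (18 mm below the rack's top), axes as the rack's. A seated badge's origin coincides with it.
- blue_badge: Blue badge tile, same size as the red one, standing in another slot of the rack. Leave it.
- green_badge: Green badge tile, same size as the red one, standing in another slot of the rack. Leave it.
- saucer: Loose pink ceramic saucer, 110 mm across, 14 mm high, with a chrome key in it (fixed to it); origin: centre of its underside. Leave it.
- soap_dish: Loose pebble-shaped grey soap dish, 76 mm across, 18 mm high; origin: centre of its underside. Leave it.

How it is judged (in metres and radians):
On the way, in this order (a step that is already met when the one before it is completed fails the run):
1. the red badge stands fully down in the red-marked slot, let go (horizontal distance between red_badge and red_mark below 0.004 m and z of red_badge in the frame of red_mark between -0.004 and 0.004 m and angle between red_badge's own z axis and vertical below 0.2 rad and contact force between the fingers and red_badge below 0.1 N), for 0.3 s.
2. the shoehorn is out through the mouth, both ends 48 mm above the box's top (height (world z) of each of handle_end, blade_end above 0.1 m), for 0.2 s.
At the end, for the whole second after the job is handed in: Red badge in the marked slot (within 4 mm sideways and in height, tilt under 0.2 rad), not touched by the fingers; both shoehorn ends over 48 mm above the box's top (z over 100 mm), gripped (over 1 N), slower than 30 mm/s, touching neither box, rack nor badges (all of step 1 and all of step 2 and contact force between the fingers and shoehorn above 1 N and linear speed of shoehorn below 0.03 m/s and contact force between shoehorn and box below 0.1 N and contact force between shoehorn and rack below 0.1 N and contact force between shoehorn and red_badge below 0.1 N and contact force between shoehorn and blue_badge below 0.1 N and contact force between shoehorn and green_badge below 0.1 N); the arm keeps its last pose, push and grip.
It fails at once if the blue badge is moved by more than 12 mm (distance of blue_badge from where it was at the start of the episode above 0.012 m).
It fails at once if the green badge is moved by more than 12 mm (distance of green_badge from where it was at the start of the episode above 0.012 m).
It fails at once if the saucer is moved by more than 20 mm (distance of saucer from where it was at the start of the episode above 0.02 m).
It fails at once if the soap dish is moved by more than 20 mm (distance of soap_dish from where it was at the start of the episode above 0.02 m).
It also fails if it takes over 56 s, if anything falls off the work surface, if the arm or the gripper's body presses on something with over 40 N, if the wrist force passes 120 N, or if a joint passes its speed limit or range.

### The arm

A 6-joint arm with a two-finger parallel gripper is mounted at the origin on the work surface. World frame = base frame: x ahead of the robot, y to its left, z up, the work surface at z = 0. Lengths are in mm, angles in rad, forces in N, time in s.
With the tool pointing down it reaches from about 375 to 750 mm from the base axis. Payload 9 kg.
Tool frame: the origin (TCP) lies midway between the tips of the shut fingers; the grasp point (between the pads) lies 19 mm behind it; z points along the fingers, y is the line along which they close (so a half turn about z gives the same grasp; the last joint's range is limited). The gripper opens to 85 mm and grips with 20 to 120 N. Pads are 22 mm wide; open, the fingers measure 114 mm over their backs; the gripper's body (76 mm by 85 mm) begins 54 mm behind the grasp point. The pads swing forward as they close: fully open they stand 13 mm farther back than shut.
Start: joints at [0.949, 0.104, 0.097, 1.564, 0, 1.353], TCP at [235.757, 551.775, 231.331] pointing down, gripper open.
Joint ranges: [-2.99, 2.99], [-0.84, 1.86], [-1.1, 1.16], [-1.84, 2.11], [-1.51, 1.56], [-3.14, 3.14]. Speed limits (rad/s): [2.22, 2.22, 2.57, 3.14, 3.14, 3.14].

### API

Orientations are given as [roll, pitch, yaw] about the fixed x, y, z axes, in that order (R = Rz(yaw) Ry(pitch) Rx(roll)).
In Python, from plant import arm, optics, workorder gives the robot as it stands. The module is installed in compiled form; this text tells all that it offers.
- The arm moves only by the tool arm_command, never from a script. Its argument "deltas" is a list of rows, each a list of 2 entries, a list of its own where there are three numbers: the shift along the tool's x, y, z in m, then the turn about the tool's z in rad. A call has 1 to 12 rows; each row shifts and turns the commanded pose from where the row before left it, along the tool's axes as they then stand; what a row does not reach is not made up. A row lasts 1/8 s, in which the tool goes at most 62.5 mm and 10.7 degrees, less where a joint would pass 70% of its speed; a pose out of reach is approached as far as the arm can. A call is refused whole if a number of a shift passes 0.0625 or a number of a turn 0.188, either way. A call with a gripper value outside its range is refused whole. "hand" is the closure, from 0 (fully open) to 1 (shut), set as the call begins (left out, the last holds). The fingers move at their own pace and stop on an object; "squeeze" is the grip in N (left out, the last holds). Time passes only in rows, so rows that do not move let the fingers close. It gives the time, the measured TCP pose, the force, the opening and the grip force at its end, in the units of the state.
- arm.get_state(): the state, without advancing time (a new reading comes with each control period).
- optics.capture(name): name is "scene" or "top"; returns (picture, depth): 480x640x3 uint8, red, green, blue; 480x640 float32, mm along the optical axis (not along the pixel's ray), 0 where there is no reading.
- optics.get_calibration(name): a dict with "mtx" (3x3 intrinsics, pixels), "D" ([k1, k2, p1, p2, k3] as OpenCV has them; the pictures are not rectified), "R" (3x3) and "t" (3): a world point X has camera coordinates R X + t. Camera axes: x right, y down, z forward; pixel columns grow to the right and rows downward; lengths in mm; the calibration is good to about 2 mm. A picture is of the moment at which its call begins. get_calibration takes no time and is no camera call.
- workorder.finish_job(): hands the job in; it is judged then, once.
The state is a dict: "clock": time; "joints": joint angles; "joint_velocities": joint speeds; "joint_efforts": joint torques, N m; "tool_pos": TCP position; "ee_rot": TCP orientation; "force": force on the tool from outside, world axes, zero at the start; "torque": the same for the moment, N m; "opening": opening from 0.0 (shut) to 1.0 (fully open); "grip_force": force on a finger pad.
Only numpy, scipy, OpenCV 4.12 (cv2) and the standard library are available. Lean on these libraries where they do the work, as an engineer would, in place of code of your own. Each camera call takes 0.05 s, during which the arm holds its last target. There are 200 camera calls.

## Working session

There is one attempt and no reset: what is moved stays moved. The work goes in short steps, Python scripts to look and compute and a tool call to move; the robot and the scene stay as the last step left them, time stands still between calls to the robot, and variables do not carry over. Pictures are saved under pics/ and viewed, at most 10 in all, crops included, and the job is handed in when it is done.

Besides the shell and the picture viewer there is one more tool, called after "Emit:" as name(argument=value, ...), one argument or row to a line, values as JSON. arm_command: Moves the arm, as the interface text tells. Its arguments: {"type":"object","properties":{"deltas":{"type":"array"},"hand":{"type":"number"},"squeeze":{"type":"number"}},"required":["deltas"]}

```bash
mkdir -p pics
cat > h.py <<'E'
import numpy as np, cv2
from plant import arm, optics, workorder
def grab(n):
    im,d=optics.capture(n); return im,d
def ray(n,u,v):
    c=optics.get_calibration(n); p=cv2.undistortPoints(np.array([[[u,v]]],float),np.array(c["mtx"]),np.array(c["D"]))[0,0]
    R=np.array(c["R"]);t=np.array(c["t"]).ravel()
    return -R.T@t, R.T@np.array([p[0],p[1],1.])
def onplane(n,u,v,z):
    o,d=ray(n,u,v); return o+d*(z-o[2])/d[2]
def bydepth(n,u,v,dep):
    o,d=ray(n,u,v); return o+d*dep
def cloud(n,dep):
    v,u=np.nonzero(dep>0)
    c=optics.get_calibration(n); p=cv2.undistortPoints(np.stack([u,v],1).astype(float)[:,None],np.array(c["mtx"]),np.array(c["D"]))[:,0]
    R=np.array(c["R"]);t=np.array(c["t"]).ravel(); z=dep[v,u]
    X=(np.c_[p*z[:,None],z]-t)@R
    out=np.full(dep.shape+(3,),np.nan); out[v,u]=X; return out
E
python3 - <<'E'
from h import *
for n in("scene","top"):
    im,d=grab(n); cv2.imwrite(f"pics/{n}0.png",im[:,:,::-1]); np.savez(f"{n}0.npz",im=im,d=d)
    c=optics.get_calibration(n); print(n,(-np.array(c["R"]).T@np.array(c["t"]).ravel()).round(), np.array(c["R"]).round(2).tolist(),np.array(c["mtx"]).round())
print(arm.get_state())
E
```

```text
scene [1278.  290.  535.] [[-0.37, 0.93, -0.01], [0.49, 0.19, -0.85], [-0.79, -0.32, -0.53]] [[571.   0. 312.]
 [  0. 571. 238.]
 [  0.   0.   1.]]
top [502.  -3. 917.] [[-0.03, -1.0, -0.02], [-1.0, 0.03, -0.08], [0.08, 0.02, -1.0]] [[444.   0. 321.]
 [  0. 444. 240.]
 [  0.   0.   1.]]
{'clock': 0.1, 'joints': array([9.49288643e-01, 1.04660754e-01, 9.65889977e-02, 1.56386446e+00,
       3.15977240e-05, 1.35311766e+00]), 'joint_velocities': array([-0.0015337 , -0.0025097 ,  0.00187583, -0.00094378, -0.0012611 ,
        0.00034662]), 'joint_efforts': array([ 5.69687836e-03, -5.58208752e+01,  5.04718959e+01,  1.31034135e-02,
       -2.89196041e-04,  3.13478822e-06]), 'tool_pos': array([235.57720992, 551.5291208 , 230.6107642 ]), 'ee_rot': array([-3.14048649e+00, -2.77027097e-04,  2.73776347e+00]), 'force': array([-0.21321699,  0.30996041, -1.01236983]), 'torque': array([-0.03642002, -0.01391355, -0.01399514]), 'grip_force': 0.0, 'opening': 0.9976290510351588}
```

View pics/top0.png

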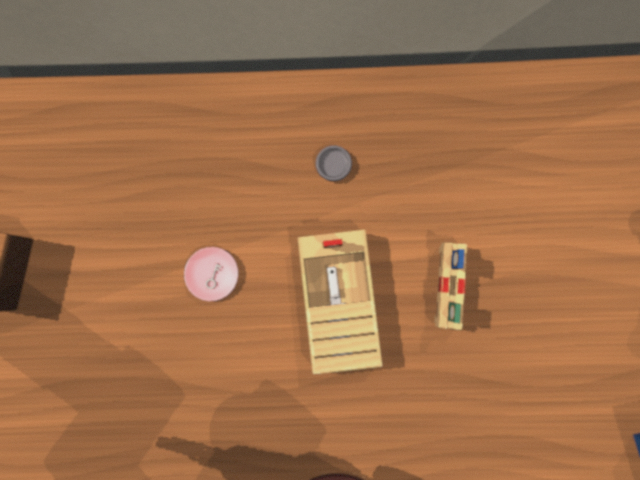

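View pics/scene0.png

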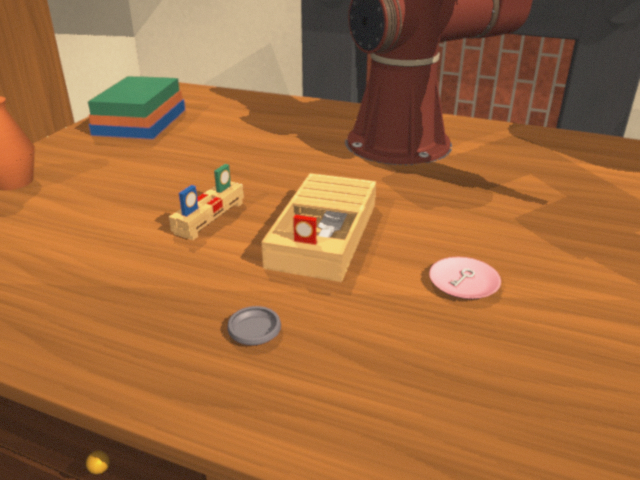

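The top view shows the box with its mouth facing away from the robot. The red badge is at (332,243), the shoehorn handle at (333,285), and the rack at (453,286) with its red-marked middle slot. The scene view shows the same, with the badge at (305,229) and the red marks at (209,203).

Run:
```python
from h import *
for n in("top","scene"):
    z=np.load(f"{n}0.npz"); im,d=z["im"],z["d"]; hsv=cv2.cvtColor(im,cv2.COLOR_RGB2HSV); H,S,V=[hsv[...,i].astype(int) for i in range(3)]
    P=cloud(n,d)
    masks={"red":((H<4)|(H>174))&(S>180)&(V>90),"blue":(H>100)&(H<125)&(S>150),"green":(H>60)&(H<90)&(S>120),
           "wood":(H>18)&(H<32)&(S>60)&(S<170)&(V>150),"metal":(S<40)&(V>140)}
    if n=="top": masks["pink"]=(H>165)&(S<130)&(S>40)&(V>150)
    for k,m in masks.items():
        m=m.astype(np.uint8); 
        if k=="wood": m=cv2.morphologyEx(m,cv2.MORPH_CLOSE,np.ones((5,5)))
        N,L,st,c=cv2.connectedComponentsWithStats(m)
        for i in range(1,N):
            if st[i,4]<25 or (n=="scene" and not(150<c[i,0]<400 and 150<c[i,1]<300)): continue
            if n=="top" and not(180<c[i,0]<500 and 130<c[i,1]<400): continue
            r=cv2.minAreaRect(np.argwhere(L==i)[:,::-1].astype(np.float32)); p=P[L==i]
            print(n,k,st[i,4],c[i].round(1),"rect",np.round(r[0],1),np.round(r[1],1),round(r[2],1),"xyz",np.nanmedian(p,0).round(0),"z95",np.nanpercentile(p[:,2],95).round())
            if n=="top":
                zz={"red":96 if c[i,0]<400 else 40,"blue":84,"green":84,"wood":52 if c[i,0]<400 else 40,"metal":18,"pink":14}[k]
                print("   ctr",onplane(n,*r[0],zz)[:2].round(1),"corners",[onplane(n,*q,zz)[:2].round(0).tolist() for q in cv2.boxPoints(r)])
    crop=im[215:385,280:480] if n=="top" else im[160:280,165:385]
    cv2.imwrite(f"pics/{n}crop.png",cv2.resize(crop[:,:,::-1],None,fx=3.5,fy=3.5,interpolation=cv2.INTER_CUBIC))
```

```text
top red 62 [332.2 242.4] rect [332.3 242.4] [ 3.5 17. ] 81.9 xyz [568.  -8.  98.] z95 100.0
   ctr [567.9  -8.2] corners [[569.0, 8.0], [573.0, -23.0], [566.0, -24.0], [563.0, 7.0]]
top red 47 [445.4 284.4] rect [445.  284.5] [11.  4.] 90.0 xyz [ 485. -226.   42.] z95 45.0
   ctr [ 483.9 -225.6] corners [[495.0, -222.0], [494.0, -230.0], [473.0, -229.0], [473.0, -221.0]]
top red 56 [460.8 285.6] rect [461. 286.] [12.  4.] 90.0 xyz [ 481. -255.   42.] z95 44.0
   ctr [ 480.2 -256.2] corners [[492.0, -253.0], [492.0, -261.0], [469.0, -259.0], [469.0, -252.0]]
top blue 36 [460.2 258.4] rect [459.9 258.5] [ 2.9 15.1] 4.1 xyz [ 532. -244.   85.] z95 87.0
   ctr [ 532.2 -244.3] corners [[518.0, -240.0], [546.0, -243.0], [546.0, -249.0], [518.0, -245.0]]
top wood 5753 [340.7 319.8] rect [339.1 301.7] [137.6  69.3] 83.2 xyz [406. -22.  53.] z95 56.0
   ctr [456.3 -18.1] corners [[583.0, 61.0], [595.0, -74.0], [334.0, -95.0], [321.0, 36.0]]
top wood 65 [459.4 246.1] rect [459.5 246.5] [13.  5.] 0.0 xyz [ 558. -257.   41.] z95 44.0
   ctr [ 557.3 -257.5] corners [[553.0, -245.0], [563.0, -245.
[... 1328 characters left out ...]
, [555.0, 189.0], [459.0, 219.0]]
scene red 30 [217.1 205.7] rect [217.  205.5] [3.5 9.2] 45.0 xyz [ 487. -218.   30.] z95 35.0
scene red 83 [305.  219.8] rect [304.8 220.7] [20.7  8.6] 11.9 xyz [574.  -5.  93.] z95 95.0
scene red 88 [305.6 238.4] rect [304.5 237.5] [ 9. 19.] 90.0 xyz [575.  -4.  58.] z95 66.0
scene blue 147 [186.7 200.8] rect [188.3 200.5] [26.4 14. ] 83.7 xyz [ 547. -243.   66.] z95 83.0
scene wood 517 [211.1 197.5] rect [205.5 200.5] [22.4 74.2] 49.7 xyz [ 460. -229.   38.] z95 65.0
scene wood 3108 [327.9 205.3] rect [319.2 211.5] [100.3  77.2] 9.0 xyz [419. -17.  50.] z95 52.0
scene metal 122 [325.7 229.2] rect [325.4 229.5] [14.9 13. ] 16.7 xyz [470. -11.  15.] z95 18.0
```

View pics/topcrop.png

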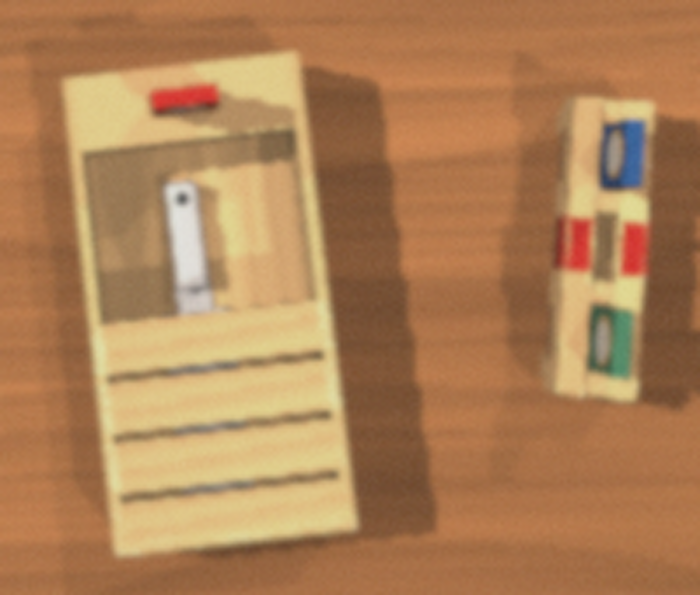

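Run:
```python
from h import *
f=lambda u,v,z:onplane("top",u/3.5+280-.36,v/3.5+215-.36,z)[:2]
box=[f(*q,52) for q in((62,78),(300,52),(357,530),(115,556))]
print("box",np.round(box,1).tolist(),"ctr",np.mean(box,0).round(1),"sides",[np.linalg.norm(box[i]-box[(i+1)%4]).round(1) for i in range(4)])
ang=lambda a,b:np.arctan2(*(b-a)[::-1]).round(4)
print("box x yaw",ang(box[3],box[0]),ang(box[2],box[1]),"y dir",ang(box[1],box[0])-np.pi/2)
a,b=f(655,101,40),f(638,398,40); print("rack right edge",a,b,np.linalg.norm(a-b),"yaw",ang(b,a))
print("slot dark",f(605,246,40), "slot floor?",f(605,246,22))
for n,u,v in(("blue",(604+645)/2,155),("green",(592+632)/2,342)): print(n,f(u,v,84))
d=[f(*q,84) for q in((645,122),(643,189),(634,307),(632,377))]; print("blue/green right edge",np.round(d,1).tolist(),"yaw",ang(d[3],d[0]))
hb=[f(182,182,18),f(195,290,18)];print("shoehorn",np.round(hb,1).tolist(),"yaw",ang(hb[1],hb[0]))
r=[f(*q,96) for q in((151,92),(216,85),(217,102),(153,111))];print("red",np.round(r,1).tolist())
# scene check: red badge mean depth face, rack cloud
z=np.load("top0.npz");P=cloud("top",z["d"]);
m=(abs(P[...,2]-41)<4)&(P[...,0]>380)&(P[...,0]<590)&(P[...,1]<-190)&(P[...,1]>-300)
q=P[m][:,:2].astype(np.float32);print("rack depth rect",cv2.minAreaRect(q))
m=(abs(P[...,2]-53)<4)&(P[...,0]>280)&(P[...,0]<640)&(P[...,1]<90)&(P[...,1]>-120)
q=P[m][:,:2].astype(np.float32);print("box depth rect",cv2.minAreaRect(q))
```

```text
box [[584.2, 59.7], [595.0, -73.7], [333.3, -95.1], [322.4, 36.6]] ctr [458.7 -18.1] sides [np.float64(133.9), np.float64(262.5), np.float64(132.2), np.float64(262.8)]
box x yaw 0.0881 0.0816 y dir 0.08020367320510347
rack right edge [ 562.76124329 -271.88771169] [ 399.05854246 -253.37096802] 164.7466055942143 yaw -0.1126
slot dark [ 482.68933227 -239.9588089 ] slot floor? [ 482.28338818 -244.82344149]
blue [ 531.45593718 -240.84760075]
green [ 433.47747538 -228.9790999 ]
blue/green right edge [[548.7, -252.5], [513.2, -249.6], [451.4, -241.4], [415.1, -238.3]] yaw -0.106
shoehorn [[525.1, -5.8], [463.0, -11.5]] yaw 0.0909
red [[571.2, 9.5], [574.0, -25.1], [564.9, -25.3], [561.1, 8.7]]
rack depth rect ((482.660400390625, -240.1664276123047), (46.57820510864258, 165.5042724609375), 83.42579650878906)
box depth rect ((459.1363220214844, -17.84685516357422), (262.2265319824219, 133.50820922851562), 4.794151782989502)
```

Measurements agree: box centre (459,-18) with yaw 0.083, badge (568,-8.7), slot (482.7,-240.3) with rack yaw -0.11. Now turn the tool and approach the badge, gripping its broad faces.

Emit:
arm_command(
  deltas=[
    [[0,0,0],0.181],
    [[0,0,0],0.181],
    [[0,0,0],0.181],
    [[0,0,0],0.181],
    [[0,0,0],0.18],
    [[0,0,0],0.18],
  ],
  hand=0.3,
  squeeze=40,
)

```text
clock: 0.85
tool_pos: [235.6, 551.6, 230.8]
ee_rot: [-3.141, 0.001, 1.648]
force: [0.0, 0.6, -1.0]
opening: 0.696
grip_force: 0.0
```

Emit:
arm_command(
  deltas=[
    [[-0.0488,0.0238,0],0],
    [[-0.0488,0.0238,0],0],
    [[-0.0488,0.0238,0],0],
    [[-0.0488,0.0238,0],0],
    [[-0.0488,0.0238,0],0],
    [[-0.0488,0.0238,0],0],
    [[-0.0488,0.0238,0],0],
    [[-0.0488,0.0238,0],0],
    [[-0.0488,0.0238,0],0],
    [[-0.0488,0.0238,0],0],
    [[-0.0488,0.0238,0],0],
    [[-0.0488,0.0238,0],0],
  ],
)

```text
clock: 2.35
tool_pos: [569.5, -9.8, 231.0]
ee_rot: [-3.141, -0.0, 1.654]
force: [0.8, 1.0, 0.0]
opening: 0.699
grip_force: 0.0
```

```bash
cat >> h.py <<'E'
from scipy.spatial.transform import Rotation as Ro
def todo(x,y,z,yaw):
    s=arm.get_state(); R=Ro.from_euler("xyz",s["ee_rot"]).as_matrix()
    dy=(yaw-s["ee_rot"][2]+np.pi/2)%np.pi-np.pi/2
    print(s["clock"],s["tool_pos"].round(1),s["ee_rot"].round(3),"open",round(s["opening"],3),"grip",s["grip_force"],"F",s["force"].round(1),"j6",s["joints"][5].round(2))
    print("  delta tool mm",(R.T@(np.array([x,y,z])-s["tool_pos"])).round(1),"turn",round(-dy,3))
E
python3 -c "
from h import *
todo(568,-8.6,62,.083+np.pi/2)"
```

```text
2.35 [569.5  -9.8 231. ] [-3.141 -0.     1.654] open 0.699 grip 0.0 F [0.8 1.  0. ] j6 1.24
  delta tool mm [  1.3  -1.3 169. ] turn -0.0
```

Emit:
arm_command(
  deltas=[
    [[0.0012,-0.0012,0.045],0],
    [[0,0,0.045],0],
    [[0,0,0.04],0],
    [[0,0,0.025],0],
    [[0,0,0.014],0],
    [[0,0,0],0],
    [[0,0,0],0],
  ],
)

```text
clock: 3.22
tool_pos: [568.4, -7.2, 63.6]
ee_rot: [3.14, 0.001, 1.654]
force: [0.6, -1.5, 0.3]
opening: 0.701
grip_force: 0.0
```

Run:
```python
from h import *
todo(568,-8.6,62,.083+np.pi/2)
im,d=grab("scene"); cv2.imwrite("pics/s1.png",cv2.resize(im[100:300,180:440,::-1],None,fx=3,fy=3,interpolation=cv2.INTER_CUBIC))
```

```text
3.225 [568.4  -7.2  63.6] [3.140e+00 1.000e-03 1.654e+00] open 0.701 grip 0.0 F [ 0.6 -1.5  0.3] j6 1.25
  delta tool mm [-1.3 -0.5  1.6] turn 0.0
```

View pics/s1.png

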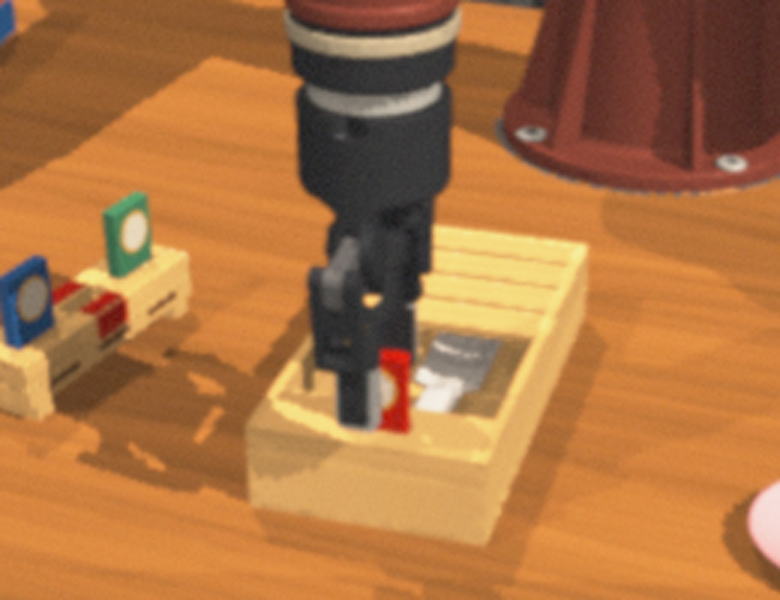

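The picture shows the fingers straddling the badge, with the outer finger at (358,400) and the badge edge at (395,390). Closing now.

Emit:
arm_command(
  deltas=[
    [[-0.0013,0,0.0015],0],
    [[0,0,0],0],
    [[0,0,0],0],
  ],
)

```text
clock: 3.65
tool_pos: [567.8, -8.4, 61.0]
ee_rot: [3.141, -0.0, 1.654]
force: [0.2, 0.3, -0.1]
opening: 0.702
grip_force: 0.0
```

Emit:
arm_command(
  deltas=[
    [[0,0,0],0],
    [[0,0,0],0],
    [[0,0,0],0],
    [[0,0,0],0],
    [[0,0,0],0],
    [[0,0,0],0],
    [[0,0,0],0],
    [[0,0,0],0],
  ],
  hand=1,
  squeeze=40,
)

```text
clock: 4.65
tool_pos: [568.6, -8.3, 61.0]
ee_rot: [3.14, -0.0, 1.654]
force: [4.5, 1.0, -2.2]
opening: 0.116
grip_force: 42.0
```

Emit:
arm_command(
  deltas=[
    [[0,0,-0.015],0],
    [[0,0,-0.025],0],
    [[0,0,-0.03],0],
    [[0,0,-0.03],0],
    [[0,0,0],-0.173],
    [[0,0,0],-0.173],
    [[0,0,0],-0.172],
    [[0,0,0],-0.172],
    [[0,0,0],-0.172],
    [[0,0,0],-0.172],
    [[0,0,0],-0.172],
    [[0,0,0],-0.172],
  ],
)

```text
clock: 6.15
tool_pos: [567.3, -8.3, 160.6]
ee_rot: [-3.142, -0.001, 3.037]
force: [-0.6, 0.2, -0.3]
opening: 0.114
grip_force: 42.5
```

Run:
```python
from h import *
todo(482.7,-240.3,120,-.11)
```

```text
6.15 [567.3  -8.3 160.6] [-3.142e+00 -1.000e-03  3.037e+00] open 0.114 grip 42.45848894119263 F [-0.6  0.2 -0.3] j6 -0.14
  delta tool mm [  60.  -239.5   40.7] turn 0.006
```

Emit:
arm_command(
  deltas=[
    [[0.01,-0.04,0],0],
    [[0.01,-0.04,0],0],
    [[0.01,-0.04,0],0],
    [[0.01,-0.04,0],0],
    [[0.01,-0.04,0],0],
    [[0.01,-0.0395,0],0],
    [[0,0,0.02],0],
    [[0,0,0.02],0],
    [[0,0,0],0],
    [[0,0,0],0],
  ],
)

```text
clock: 7.4
tool_pos: [482.1, -238.9, 120.9]
ee_rot: [3.141, -0.0, 3.033]
force: [0.4, 0.7, 1.4]
opening: 0.116
grip_force: 42.5
```

Run:
```python
from h import *
todo(482.7,-240.3,49,-.11)
im,d=grab("top"); im2,d2=grab("scene")
a=cv2.resize(im[225:345,390:510,::-1],(480,480),interpolation=cv2.INTER_CUBIC); 
b=cv2.resize(im2[110:260,130:230,::-1],(320,480),interpolation=cv2.INTER_CUBIC)
cv2.imwrite("pics/s2.png",np.hstack([a,b]))
# badge from depth/scene: red mask
hsv=cv2.cvtColor(im2,cv2.COLOR_RGB2HSV);H,S,V=[hsv[...,i].astype(int) for i in range(3)]
m=((H<4)|(H>174))&(S>180)&(V>90); P=cloud("scene",d2); p=P[m]; p=p[(p[:,2]>85)&(p[:,1]<-200)&(p[:,1]>-280)&(p[:,0]>400)&(p[:,0]<550)]
print(len(p),np.median(p,0),np.percentile(p,[2,98],axis=0))
```

```text
7.4 [ 482.1 -238.9  120.9] [ 3.141 -0.     3.033] open 0.116 grip 42.48067080974579 F [0.4 0.7 1.4] j6 -0.59
  delta tool mm [-0.8 -1.3 71.9] turn 0.002
251 [ 497.54679613 -236.88815571  113.94694931] [[ 471.96204646 -244.53795606   96.917608  ]
 [ 502.35123583 -232.55985166  155.66591011]]
```

View pics/s2.png

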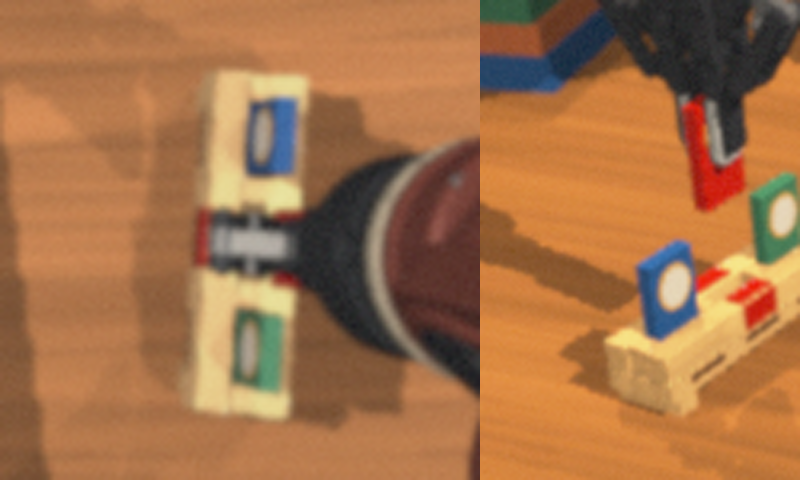

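The tool is centred over the slot in the top view at (250,240). The scene view shows the badge hanging upright between blue (665,290) and green (780,220). I'll descend to just above the rack and recheck.

Emit:
arm_command(
  deltas=[
    [[-0.0008,-0.0013,0.02],0],
    [[0,0,0.018],0],
    [[0,0,0.01],0],
    [[0,0,0],0],
    [[0,0,0],0],
    [[0,0,0],0],
  ],
)

```text
clock: 8.25
tool_pos: [482.9, -241.5, 73.5]
ee_rot: [-3.141, 0.001, 3.032]
force: [0.3, 0.1, 0.2]
opening: 0.112
grip_force: 42.5
```

Run:
```python
from h import *
todo(482.7,-240.3,49,-.11)
im2,d2=grab("scene")
cv2.imwrite("pics/s3.png",cv2.resize(im2[140:260,150:270,::-1],(600,600),interpolation=cv2.INTER_CUBIC))
hsv=cv2.cvtColor(im2,cv2.COLOR_RGB2HSV);H,S,V=[hsv[...,i].astype(int) for i in range(3)]
P=cloud("scene",d2)
for k,m in {"r":((H<4)|(H>174))&(S>180)&(V>90),"b":(H>100)&(H<125)&(S>150),"g":(H>60)&(H<90)&(S>120)}.items():
    p=P[m]; p=p[(p[:,2]>46)&(p[:,1]<-200)&(p[:,1]>-280)&(p[:,0]>400)&(p[:,0]<580)]
    print(k,len(p),np.median(p,0).round(1),np.nanpercentile(p,[5,50,95],axis=0).round(1).tolist())
```

```text
8.25 [ 482.9 -241.5   73.5] [-3.141e+00  1.000e-03  3.032e+00] open 0.112 grip 42.47998774051666 F [0.3 0.1 0.2] j6 -0.6
  delta tool mm [ 0.3  1.2 24.5] turn 0.0
r 237 [ 498.1 -239.    65.9] [[476.1, -246.1, 50.5], [498.1, -239.0, 65.9], [502.3, -235.3, 106.8]]
b 115 [ 548.7 -243.8   74.9] [[524.0, -248.3, 47.1], [548.7, -243.8, 74.9], [553.4, -240.4, 82.9]]
g 0 [nan nan nan] [nan, nan, nan]
  return _methods._mean(a, axis=axis, dtype=dtype,
  ret = um.true_divide(
  return np.nanmean(a, axis, out=out, keepdims=keepdims)
```

View pics/s3.png

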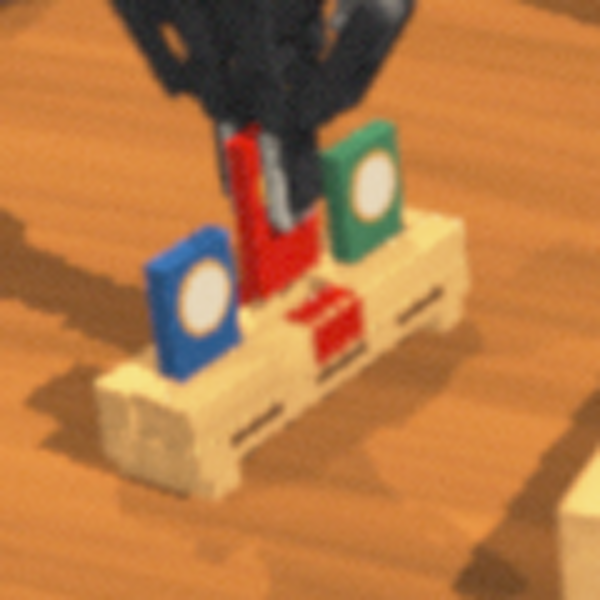

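The scene view shows the badge about 6 mm above the slot, and relative to the blue badge it sits within a millimetre of where it should (x offset 50.6). Insert with a 0.8 mm correction.

Emit:
arm_command(
  deltas=[
    [[0,0.0008,0.004],0],
    [[0,0,0.004],0],
    [[0,0,0.004],0],
    [[0,0,0.002],0],
    [[0,0,0],0],
  ],
)

```text
clock: 8.93
tool_pos: [482.7, -240.4, 58.6]
ee_rot: [3.141, 0.0, 3.032]
force: [1.4, 0.4, -1.1]
opening: 0.113
grip_force: 42.5
```

Emit:
arm_command(
  deltas=[
    [[0,0,0.003],0],
    [[0,0,0.003],0],
    [[0,0,0.002],0],
    [[0,0,0.002],0],
    [[0,0,0.001],0],
    [[0,0,0],0],
    [[0,0,0],0],
  ],
)

```text
clock: 9.8
tool_pos: [482.7, -240.4, 48.6]
ee_rot: [-3.141, 0.0, 3.032]
force: [-2.3, 2.2, 7.3]
opening: 0.108
grip_force: 43.7
```

Force of 7 N upward at the floor height: seated. Release, retreat and look.

Emit:
arm_command(
  deltas=[
    [[0,0,0],0],
    [[0,0,0],0],
    [[0,0,0],0],
    [[0,0,-0.015],0],
    [[0,0,-0.03],0],
    [[0,0,-0.04],0],
    [[0,0,-0.045],0],
    [[0,0,0],0],
  ],
  hand=0.5,
)

```text
clock: 10.8
tool_pos: [484.3, -241.9, 183.0]
ee_rot: [-3.138, 0.006, 3.032]
force: [0.3, 0.2, -0.4]
opening: 0.5
grip_force: 0.0
```

Run:
```python
from h import *
# handle mid: end (525,-5.8) back 28 mm along yaw .09
todo(525-28*.996,-6.1-28*.0899,150,.09)
im2,d2=grab("scene")
cv2.imwrite("pics/s4.png",cv2.resize(im2[150:270,160:400,::-1],(800,400),interpolation=cv2.INTER_CUBIC))
hsv=cv2.cvtColor(im2,cv2.COLOR_RGB2HSV);H,S,V=[hsv[...,i].astype(int) for i in range(3)]
P=cloud("scene",d2)
for k,m in {"r":((H<4)|(H>174))&(S>180)&(V>90),"b":(H>100)&(H<125)&(S>150),"g":(H>50)&(H<95)&(S>100)}.items():
    p=P[m]; p=p[(p[:,2]>46)&(p[:,1]<-200)&(p[:,1]>-280)&(p[:,0]>380)&(p[:,0]<580)]
    print(k,len(p),np.nanpercentile(p,[5,50,98],axis=0).round(1).tolist())
```

```text
10.8 [ 484.3 -241.9  183. ] [-3.138  0.006  3.032] open 0.5 grip 0.0 F [ 0.3  0.2 -0.4] j6 -0.6
  delta tool mm [ 13.1 233.4  32. ] turn -0.2
r 103 [[473.7, -245.0, 47.1], [499.3, -238.9, 69.2], [502.8, -235.0, 83.1]]
b 117 [[523.7, -248.3, 47.0], [549.0, -243.9, 74.6], [554.8, -239.7, 83.8]]
g 84 [[426.6, -236.3, 46.8], [449.2, -232.7, 76.2], [454.4, -228.0, 83.7]]
```

View pics/s4.png

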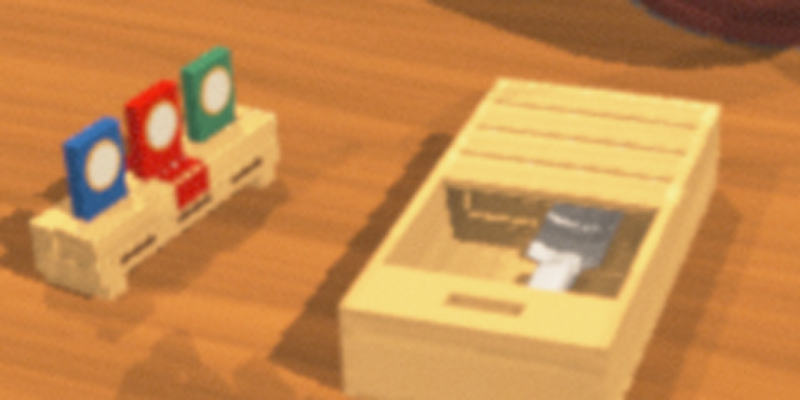

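The red badge stands level with its neighbours (top at z 83, spacing 50 mm). The mouth is free and the handle is visible at (555,270). Going to the handle.

Emit:
arm_command(
  deltas=[
    [[0,0,0],-0.1],
    [[0,0,0],-0.1],
    [[-0.0068,0.0464,0],0],
    [[-0.0068,0.0464,0],0],
    [[-0.0067,0.0464,0],0],
    [[-0.0067,0.0464,0],0],
    [[-0.0067,0.0464,0],0],
    [[0,0,0.05],0],
    [[0,0,0.04],0],
    [[0,0,0],0],
    [[0,0,0],0],
  ],
)

```text
clock: 12.22
tool_pos: [495.6, -6.5, 89.1]
ee_rot: [-3.141, 0.001, -3.052]
force: [-0.3, 0.2, 0.4]
opening: 0.501
grip_force: 0.0
```

Run:
```python
from h import *
todo(497.1,-8,6,.095)
im,d=grab("top"); im2,d2=grab("scene")
cv2.imwrite("pics/s5.png",np.hstack([cv2.resize(im[225:345,280:400,::-1],(400,400),interpolation=cv2.INTER_CUBIC),cv2.resize(im2[150:270,270:390,::-1],(400,400),interpolation=cv2.INTER_CUBIC)]))
```

```text
12.225 [495.6  -6.5  89.1] [-3.141e+00  1.000e-03 -3.052e+00] open 0.501 grip 0.0 F [-0.3  0.2  0.4] j6 -0.37
  delta tool mm [-1.2 -1.6 83.1] turn -0.005
```

View pics/s5.png

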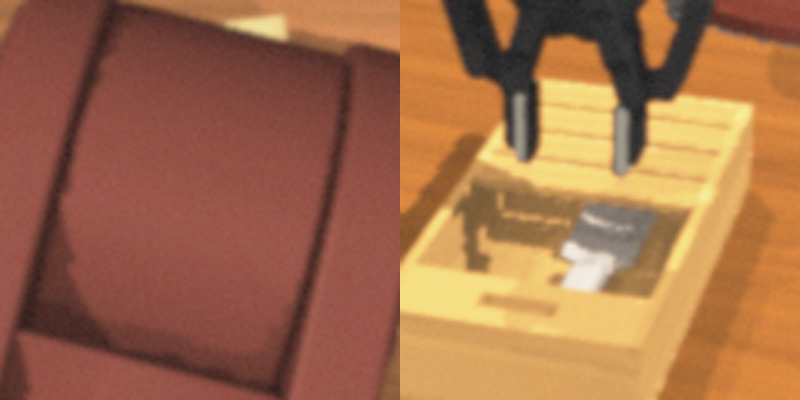

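The scene view shows the open fingers at (520,150) and (625,160), above and astride the handle's line. Descending.

Emit:
arm_command(
  deltas=[
    [[-0.0012,-0.0014,0.03],0],
    [[0,0,0.025],0],
    [[0,0,0.015],0],
    [[0,0,0.008],0],
    [[0,0,0.003],0],
    [[0,0,0],0],
    [[0,0,0],0],
  ],
)

```text
clock: 13.2
tool_pos: [497.1, -7.7, 7.5]
ee_rot: [-3.141, 0.001, -3.051]
force: [-0.3, 0.0, -0.1]
opening: 0.5
grip_force: 0.0
```

Emit:
arm_command(
  deltas=[
    [[0,0,0],0],
    [[0,0,0],0],
    [[0,0,0],0],
    [[0,0,0],0],
    [[0,0,0],0],
    [[0,0,0],0],
  ],
  hand=1,
  squeeze=40,
)

```text
clock: 13.95
tool_pos: [497.0, -7.7, 7.3]
ee_rot: [-3.141, 0.001, -3.051]
force: [-0.7, 0.1, 5.3]
opening: 0.194
grip_force: 40.2
```

Gripped at about 17 mm opening. Lift to tilt.

Emit:
arm_command(
  deltas=[
    [[0,0,-0.006],0],
    [[0,0,-0.006],0],
    [[0,0,-0.006],0],
    [[0,0,-0.006],0],
    [[0,0,-0.006],0],
    [[0,0,-0.004],0],
    [[0,0,-0.003],0],
    [[0,0,0],0],
  ],
)

```text
clock: 14.95
tool_pos: [496.1, -7.5, 43.3]
ee_rot: [3.141, -0.001, -3.051]
force: [-1.2, -0.8, -6.4]
opening: 0.194
grip_force: 39.4
```

Run:
```python
from h import *
todo(497.1,-8,44,.095)
im2,d2=grab("scene")
cv2.imwrite("pics/s6.png",cv2.resize(im2[140:270,250:410,::-1],(640,520),interpolation=cv2.INTER_CUBIC))
```

```text
14.95 [496.1  -7.5  43.3] [ 3.141e+00 -1.000e-03 -3.051e+00] open 0.194 grip 39.40832555294037 F [-1.2 -0.8 -6.4] j6 -0.37
  delta tool mm [-0.9 -0.5 -0.7] turn -0.005
```

View pics/s6.png

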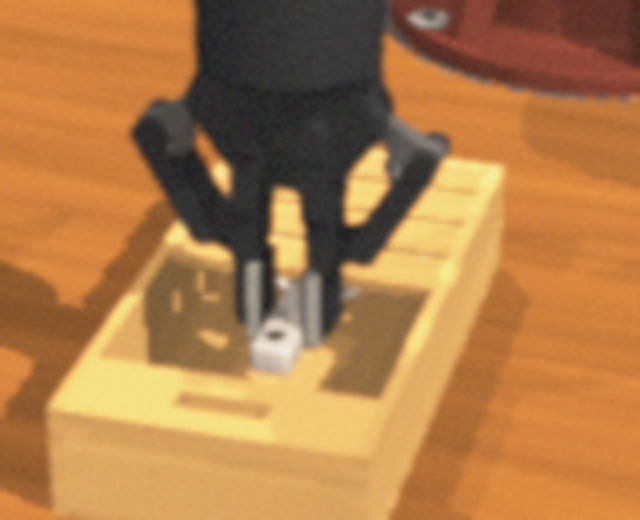

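The picture shows the handle lifted nearly level at (275,345), with the lid starting to press down on the blade (6 N). A bit more lift to force the tilt, then the diagonal pull.

Emit:
arm_command(
  deltas=[
    [[0,0,-0.004],0],
    [[0,0,-0.004],0],
    [[0,0,0],0],
    [[-0.006,0,-0.002],0],
    [[-0.006,0,-0.002],0],
    [[-0.006,0,-0.002],0],
    [[-0.004,0,-0.002],0],
    [[0,0,0],0],
  ],
)

```text
clock: 16.0
tool_pos: [520.0, -5.6, 60.7]
ee_rot: [-3.142, 0.003, -3.051]
force: [3.9, 0.9, -4.0]
opening: 0.198
grip_force: 39.4
```

Run:
```python
from h import *
todo(519,-6,60,.095)
im2,d2=grab("scene")
cv2.imwrite("pics/s7.png",cv2.resize(im2[140:270,250:410,::-1],(640,520),interpolation=cv2.INTER_CUBIC))
```

```text
16.0 [520.   -5.6  60.7] [-3.142e+00  3.000e-03 -3.051e+00] open 0.198 grip 39.37484264373779 F [ 3.9  0.9 -4. ] j6 -0.35
  delta tool mm [ 1.  -0.3  0.7] turn -0.005
```

View pics/s7.png

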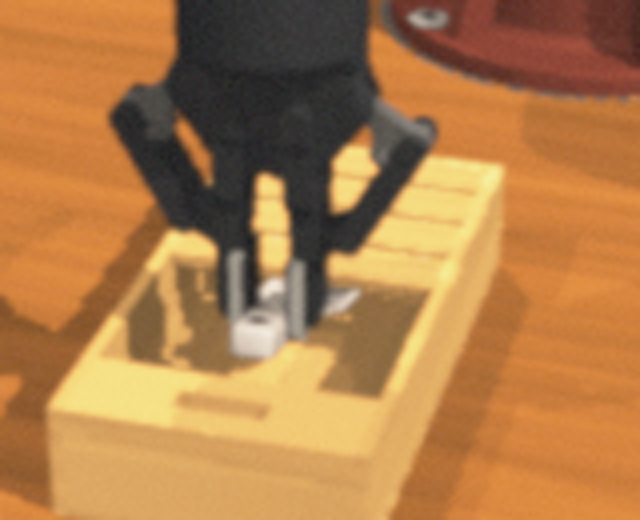

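The handle end now sits at (260,335), tilted and above the end block. No more pictures to view, so I continue with forces and depth numbers.

Emit:
arm_command(
  deltas=[
    [[-0.006,0,-0.003],0],
    [[-0.006,0,-0.003],0],
    [[-0.006,0,-0.0035],0],
    [[-0.004,0,-0.003],0],
    [[0,0,0],0],
  ],
)

```text
clock: 16.68
tool_pos: [541.6, -3.6, 73.1]
ee_rot: [-3.142, 0.002, -3.051]
force: [2.3, 1.3, -3.8]
opening: 0.195
grip_force: 39.3
```

```bash
cat >> h.py <<'E'
def horn():
    im,d=grab("scene"); hsv=cv2.cvtColor(im,cv2.COLOR_RGB2HSV); P=cloud("scene",d)
    m=(hsv[...,1]<60)&(hsv[...,2]>120); p=P[m]; s=arm.get_state()["tool_pos"]
    p=p[(p[:,0]>340)&(p[:,0]<700)&(abs(p[:,1]-s[1])<35)&(p[:,2]>6)&(p[:,2]<s[2]+60)]
    b=np.arange(340,700,10)
    for a in b:
        q=p[(p[:,0]>=a)&(p[:,0]<a+10)]
        if len(q)>4: print(a,len(q),"y",np.median(q[:,1]).round(),"z",np.percentile(q[:,2],[5,50,95]).round())
E
python3 - <<'E'
from h import *
todo(542,-4,74,.095); horn()
E
```

```text
16.675 [541.6  -3.6  73.1] [-3.142e+00  2.000e-03 -3.051e+00] open 0.195 grip 39.270726442337036 F [ 2.3  1.3 -3.8] j6 -0.34
  delta tool mm [-0.3 -0.4 -0.9] turn -0.005
440 8 y -8.0 z [34. 36. 38.]
450 9 y -5.0 z [39. 40. 43.]
460 10 y 1.0 z [43. 46. 48.]
470 10 y 1.0 z [46. 49. 51.]
480 15 y -1.0 z [51. 53. 56.]
490 7 y 3.0 z [55. 57. 60.]
500 7 y 9.0 z [57. 59. 61.]
520 8 y -10.0 z [73. 75. 76.]
530 12 y -4.0 z [77. 79. 88.]
540 35 y 1.0 z [ 78.  83. 105.]
550 137 y 6.0 z [ 78.  90. 108.]
560 30 y 5.0 z [80. 87. 89.]
570 82 y -0.0 z [79. 84. 90.]
```

The tilt is about 22° and the forces are low, so it is on plan. Continue out and up.

Emit:
arm_command(
  deltas=[
    [[-0.006,0,-0.004],0],
    [[-0.006,0,-0.004],0],
    [[-0.006,0,-0.004],0],
    [[-0.006,0,-0.0045],0],
    [[-0.006,0,-0.005],0],
    [[-0.006,0,-0.006],0],
    [[-0.004,0,-0.008],0],
    [[-0.003,0,-0.01],0],
    [[-0.003,0,-0.01],0],
    [[-0.003,0,-0.01],0],
    [[0,0,0],0],
  ],
)

```text
clock: 18.1
tool_pos: [590.0, 0.6, 139.0]
ee_rot: [-3.141, 0.002, -3.051]
force: [0.9, 0.4, -1.4]
opening: 0.195
grip_force: 39.3
```

Run:
```python
from h import *
todo(590,1,140,.095); horn()
```

```text
18.1 [590.    0.6 139. ] [-3.141e+00  2.000e-03 -3.051e+00] open 0.195 grip 39.29041922092438 F [ 0.9  0.4 -1.4] j6 -0.31
  delta tool mm [-0.1  0.3 -1. ] turn -0.005
490 7 y -9.0 z [86. 88. 93.]
520 5 y -2.0 z [102. 105. 108.]
530 6 y 15.0 z [106. 112. 115.]
550 13 y 12.0 z [115. 119. 121.]
590 86 y 13.0 z [139. 154. 174.]
600 103 y 2.0 z [145. 158. 174.]
610 40 y 10.0 z [145. 156. 159.]
620 83 y 4.0 z [148. 153. 158.]
```

Emit:
arm_command(
  deltas=[
    [[0,0,-0.01],0],
    [[0,0,-0.015],0],
    [[0,0,-0.02],0],
    [[0,0,-0.02],0],
    [[0,0,-0.02],0],
    [[0,0,-0.02],0],
    [[0,0,-0.015],0],
    [[0,0,-0.01],0],
    [[0,0,0],0],
    [[0,0,0],0],
    [[0,0,0],0],
    [[0,0,0],0],
  ],
)

```text
clock: 19.65
tool_pos: [589.0, 0.8, 267.3]
ee_rot: [3.141, -0.001, -3.051]
force: [-0.7, 0.3, -0.9]
opening: 0.193
grip_force: 39.3
```

Run:
```python
from h import *
todo(590,1,270,.095); horn()
im2,d2=grab("scene");hsv=cv2.cvtColor(im2,cv2.COLOR_RGB2HSV);H,S,V=[hsv[...,i].astype(int) for i in range(3)]
P=cloud("scene",d2);m=((H<4)|(H>174))&(S>180)&(V>90);p=P[m]; p=p[(p[:,2]>46)&(p[:,1]<-200)&(p[:,1]>-280)&(p[:,0]>380)&(p[:,0]<580)]
print("badge",len(p),np.nanpercentile(p,[5,50,98],axis=0).round(1).tolist())
```

```text
19.65 [589.    0.8 267.3] [ 3.141e+00 -1.000e-03 -3.051e+00] open 0.193 grip 39.29355561733246 F [-0.7  0.3 -0.9] j6 -0.31
  delta tool mm [-1.   0.1 -2.7] turn -0.005
550 20 y 12.0 z [244. 247. 249.]
570 11 y 8.0 z [251. 255. 258.]
590 135 y 14.0 z [269. 284. 300.]
600 71 y -9.0 z [271. 287. 302.]
610 61 y 9.0 z [275. 283. 287.]
620 92 y 3.0 z [276. 280. 285.]
badge 114 [[473.6, -245.3, 46.9], [499.1, -239.1, 65.9], [502.9, -234.5, 83.1]]
```

The shoehorn is held tilted about 25° with its lowest end near z 200 mm, clear of everything, and the badge is still seated.

```bash
python3 -c "
from h import *
print(workorder.finish_job())"
```

```text
the job is handed in; nothing more can be done
None
```

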